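Open the double-door bench cabinet

ROBOT

A 6-joint arm with a two-finger parallel gripper is mounted at the origin on the work surface. World frame = base frame: x ahead of the robot, y to its left, z up, the work surface at z = 0. Lengths are in mm, angles in rad, forces in N, time in s.
With the tool pointing down it reaches from about 275 to 825 mm from the base axis. Payload 4.9 kg.
Tool frame: the origin (TCP) lies midway between the tips of the shut fingers; the grasp point (between the pads) lies 19 mm behind it (env.grip_depth is the distance from the TCP to the grasp point, in mm); z points along the fingers, y is the direction in which the jaws open and shut (so a half turn about z gives the same grasp; the last joint's range is limited). The gripper opens to 85 mm and grips with 20 to 120 N. Pads are 22 mm wide; open, the fingers measure 114 mm over their backs; the gripper's body (76 mm by 85 mm) begins 54 mm behind the grasp point. The pads swing forward as they close: fully open they stand 13 mm farther back than shut.
Start: joints at [1.061, 0.326, -0.193, 1.052, 0, 1.437], TCP at [201.855, 511.638, 231.281] pointing down, gripper open.
Joint ranges: [-2.65, 2.65], [-0.97, 1.79], [-1.3, 1.35], [-1.93, 2.1], [-1.47, 1.37], [-3.14, 3.14]. Speed limits (rad/s): [2.57, 2.57, 3.14, 3.14, 3.14, 3.14].

INTERFACE

Orientations are given as [roll, pitch, yaw] about the fixed x, y, z axes, in that order (R = Rz(yaw) Ry(pitch) Rx(roll)).
In Python, from plant import env, eyes gives the robot as it stands.
- The arm moves only by the shell command python3 -m pendant 'ROWS' [FORCE]. ROWS is JSON, one flat list of numbers, 7 for each row, row after row: the turn, a rotation vector about the tool's x, y, z in degrees, then the shift along the tool's x, y, z in m, then the gripper command: -1 is fully open, 1 is shut, values between are in proportion. In form: [rx, ry, rz, x, y, z, claw, rx, ry, rz, x, y, z, claw, ...]. A call has 1 to 10 rows; each row is the pose to reach, as a shift and turn from the pose measured when the call began, along the tool's axes at that moment; what a row does not reach only later rows make up. A row lasts 1/8 s, in which the tool goes at most 62.5 mm and 10.7 degrees, less where a joint would pass 70% of its speed; a pose out of reach is approached as far as the arm can. A call with a gripper value outside its range is refused whole. The fingers move at their own pace and stop on an object; FORCE is the grip in N (left out, the last holds). Time passes only in rows, so rows that repeat a pose let the fingers close. It gives the time, the measured TCP pose, the force and the opening at its end, in the units of the state.
- env.observe(): the state, without advancing time (a new reading comes with each control period).
- eyes.grab_frame(name): name is "side" or "top" or "wrist"; returns (picture, depth): 480x640x3 uint8, red, green, blue; 480x640 float32, mm along the optical axis (not along the pixel's ray), 0 where there is no reading.
- eyes.camera_info(name): a dict with "fx", "fy", "cx", "cy" (pixels), "k1" (the pictures are not rectified: a ray, as slopes to the right and down, at radius r is drawn at 1 + k1 r^2 times it, then the intrinsics apply), "world_to_cam" (4x4, takes a point from world to camera coordinates); the wrist camera has in their place "mount" (4x4, takes a point from camera to tool coordinates, whose origin is the TCP and whose axes are the flange's). Camera axes: x right, y down, z forward; pixel columns grow to the right and rows downward; lengths in mm; the calibration is good to about 2 mm. A picture is of the moment at which its call begins: read the wrist's pose just before it. camera_info takes no time and is no camera call.
- env.hand_in(): hands the job in, once; it reports no verdict.
The state is a dict: "clock": time; "joint_positions": joint angles; "dq": joint speeds; "tau": joint torques, N m; "tcp_pos": TCP position; "ee_rot": TCP orientation; "ft_force": force on the tool from outside, world axes, zero at the start; "ft_torque": the same for the moment, N m; "gripper_width": opening from 0.0 (shut) to 1.0 (fully open).
Only numpy, scipy, OpenCV 4.12 (cv2) and the standard library are available. Lean on these libraries where they do the work, as an engineer would, in place of code of your own. Each camera call takes 0.05 s, during which the arm holds its last target.

TASK

Open up the small wooden cabinet on the violin maker's bench. First swing its right-hand door (the one with the steel bar pull) wide open; then draw the steel bolt that holds the left-hand door fully up by its knob, and swing that door wide open as well. Leave both doors standing open at about a right angle to the front, or further, with the bolt still up, and do not disturb anything else on the bench or on the cabinet.

Things in the scene. Friction and masses are not known exactly. Their poses are not given: they have to be found in the camera images.
- cabinet: Fixed oak cabinet, 360 mm wide (y), 200 mm high, 30 mm plinth; two doors side by side on its front, which faces its -x (towards the robot); right is -y, left +y. Origin: centre of its underside. Doors 178 mm wide, 18 mm thick, their middle plane 110 mm in front of the origin, top edge level with the cabinet top, 200 mm above the bench. Position and yaw vary, height does not.
- pull (a point): Grip point on the right door's pull: upright round steel bar, 12 mm diameter, from 85 mm below the door's top edge to 25 mm above it; axis 54 mm in front of the door's middle plane (45 from its face), 118 mm from the hinge axis. Point: on the axis, 10 mm above the top edge. Moves with the door. Posts join bar to door 20 and 72 mm below the top edge. The round bar lets a grip swivel.
- right_leaf_hinge (a point): Point on the right-hand door's upright hinge axis (its outer, -y edge), at the height of its top edge. Fixed to the cabinet.
- right_leaf (a joint): Opening angle of the right-hand door, 0 shut to 1.75 rad; opens towards the robot (free edge swings to -x), starts shut or up to 7 degrees ajar, moves with 1 to 2 N at the pull, stays where left. A dark strip on its free edge, 24 mm wide, 6 mm thick, laps 10 mm over the front of the left door, which cannot open before it.
- bolt_knob (a point): Middle of the left door's bolt knob: upright steel cylinder, 18 mm diameter, 36 mm tall, above the door's top edge (bolt down: underside 4 mm, this point 22 mm above the edge); 153 mm from the hinge axis, 25 mm from the free edge, 2 mm in front of the door's middle plane. Upper end of a 10 mm rod set in the door's front; moves with bolt and door, and can pull the door once the bolt is up.
- bolt (a joint): How far the bolt is drawn up (m): 0 fully down to 0.035 fully up; starts within 3 mm of down. Down, its foot stands 20 mm deep in a hole of the sill and locks the left door; clear of the sill above about 0.020. Lifts straight up against about 6 N of friction and weight and stays where it is left.
- left_leaf_hinge (a point): Point on the left-hand door's upright hinge axis (its outer, +y edge), at the height of its top edge. Fixed to the cabinet.
- left_leaf (a joint): Opening angle of the left-hand door, 0 shut to 1.75 rad; it opens towards the robot, starts shut and bolted, and once free moves as easily as the other and stays where it is left.
- varnish_jar: Amber glass jar with a steel cap, 60 mm across, 75 mm tall, on the cabinet top towards its back. Leave it. Origin: centre of its underside.
- maple_block: Pale wood block 60 x 130 x 40 mm on the cabinet top towards its back. Leave it. Origin: centre of its underside.
- block_plane: Small block plane, 130 mm long, 45 mm wide, 50 mm tall, on the bench in front of the middle of the cabinet, just beyond the reach of the swinging doors. Leave it. Origin: centre of its underside.
- glue_bottle: White bottle 60 mm across and 150 mm tall, on the bench at the left of the cabinet. Leave it. Origin: centre of its underside.
- brush_mug: White cup 76 mm across and 90 mm tall, on the bench at the right of the cabinet. Leave it. Origin: centre of its underside.
- clamp: Blue C-shaped clamp lying on the bench to the right front, about 100 x 130 mm, 18 mm tall. Leave it. Origin: at bench level, within the C.
- screwdriver: Wood-handled screwdriver, 200 mm long, lying on the bench to the left front. Leave it. Origin: its underside, about the middle.

How it is judged:
By the outcome, as a careful person would: the job done as asked, in the order asked, and still so for the second after the job is handed in, with the robot touching nothing.
It also fails if it takes over 58 s, if anything falls off the work surface, if the arm or the gripper's body presses on something with over 40 N, if the wrist force passes 120 N, or if a joint passes its speed limit or range.

## Working session

There is one attempt and no reset: what is moved stays moved. The work goes in short steps, Python scripts to look and compute and a shell command to move; the robot and the scene stay as the last step left them, time stands still between calls to the robot, and variables do not carry over. Pictures are saved under pics/ and viewed, and the job is handed in when it is done.

```bash
ls; mkdir -p pics; python3 - <<'E'
from plant import env, eyes
import cv2
print(env.observe())
for n in ["top","side"]:
    p,d=eyes.grab_frame(n)
    cv2.imwrite(f"pics/{n}0.png",p[:,:,::-1])
    print(n,eyes.camera_info(n))
print(eyes.camera_info("wrist"))
E
```

```text
pics
{'clock': 0.0, 'joint_positions': array([ 1.06083028e+00,  3.26952509e-01, -1.93604380e-01,  1.05196372e+00,
        2.26750724e-05,  1.43660402e+00]), 'dq': array([ 1.87744815e-03,  1.12273283e-04,  1.30777353e-03, -1.96075800e-03,
       -2.99386671e-04,  4.84031352e-06]), 'tau': array([ 7.54549401e-04, -4.43393719e+01,  2.62442172e+01,  1.54971593e-02,
       -1.45425256e-04, -6.92283521e-06]), 'tcp_pos': array([201.5402921 , 511.12287066, 230.48933653]), 'ee_rot': array([-3.13988690e+00, -2.53163178e-04,  2.76581868e+00]), 'ft_force': array([-0.22937245, -0.33364879,  0.43764011]), 'ft_torque': array([ 0.08276942, -0.00963287, -0.01822265]), 'gripper_width': 0.9987601317630622}
top {'fx': 599.9442656461323, 'fy': 599.9442656461323, 'cx': 313.9697921003326, 'cy': 241.54251279234703, 'k1': 0.04851983738235985, 'world_to_cam': array([[ 2.66786430e-02, -9.99639721e-01,  2.94584749e-03,
        -6.16278080e+00],
       [-9.95277872e-01, -2.68371295e-02, -9.32830383e-02,
         5.96745601e+02],
       [ 9.33284885e-02, -4.43271947e-04, -9.95635273e-01,
         1.40389652e+03],

[... 362 characters left out ...]
01, -7.38455708e-01,
         2.29351279e+02],
       [ 2.27516169e-01, -7.02804637e-01, -6.74019314e-01,
         1.40344192e+03],
       [ 0.00000000e+00,  0.00000000e+00,  0.00000000e+00,
         1.00000000e+00]])}
{'fx': 334.90298936734416, 'fy': 334.90298936734416, 'cx': 319.7506993856328, 'cy': 238.0584639084466, 'k1': -0.05442131890554838, 'mount': array([[-9.62485283e-04, -9.46738053e-01, -3.22003311e-01,
         8.32423923e+01],
       [ 9.99999497e-01, -1.00181759e-03, -4.35584600e-05,
         2.48023863e-01],
       [-2.81350127e-04, -3.22003191e-01,  9.46738542e-01,
        -1.42211244e+02],
       [ 0.00000000e+00,  0.00000000e+00,  0.00000000e+00,
         1.00000000e+00]])}
```

View pics/top0.png

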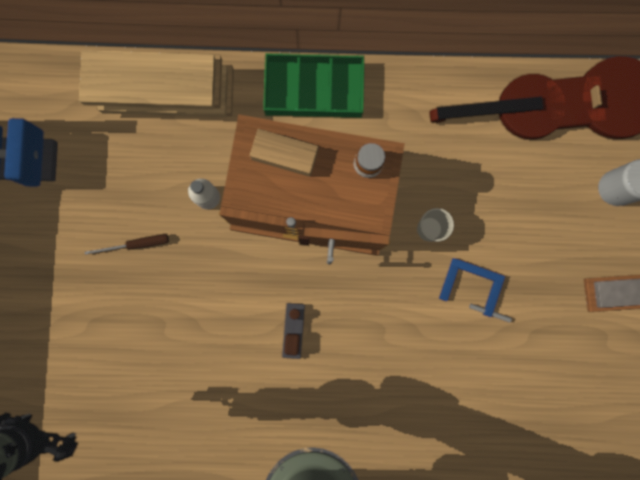

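View pics/side0.png

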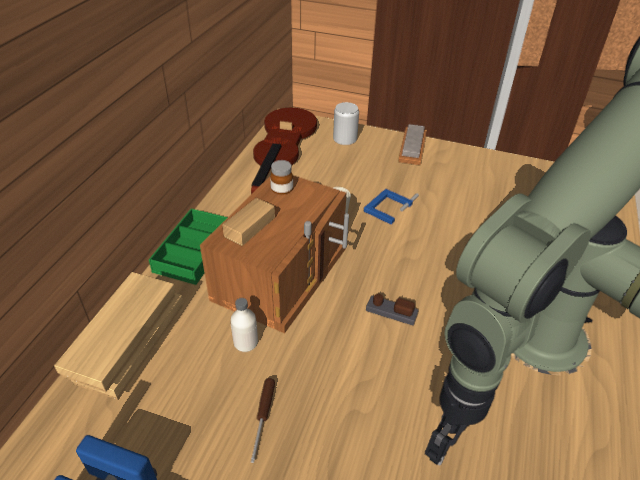

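```bash
cat > h.py <<'E'
import numpy as np, cv2
from plant import env, eyes
def ray(n,u,v,info=None):
    c=info or eyes.camera_info(n)
    K=np.array([[c["fx"],0,c["cx"]],[0,c["fy"],c["cy"]],[0,0,1]])
    q=cv2.undistortPoints(np.array([[[u,v]]],float),K,np.array([c["k1"],0,0,0.]))[0,0]
    W=c["world_to_cam"];R=W[:3,:3];o=-R.T@W[:3,3]
    return o,R.T@np.array([q[0],q[1],1])
def onz(n,u,v,z):
    o,d=ray(n,u,v);return o+d*(z-o[2])/d[2]
def two(a,b):
    o1,d1=ray(*a);o2,d2=ray(*b)
    A=np.stack([d1,-d2],1);s=np.linalg.lstsq(A,o2-o1,rcond=None)[0]
    p,q=o1+s[0]*d1,o2+s[1]*d2
    return (p+q)/2,np.linalg.norm(p-q)
def proj(n,P):
    c=eyes.camera_info(n);W=c["world_to_cam"];q=W[:3,:3]@P+W[:3,3]
    s=q[:2]/q[2];r=s@s;s=s*(1+c["k1"]*r);return s*c["fx"]+[c["cx"],c["cy"]]
E
python3 - <<'E'
import cv2
a=cv2.imread("pics/top0.png")[100:275,190:420]; cv2.imwrite("pics/top0c.png",cv2.resize(a,(788,600),interpolation=cv2.INTER_CUBIC))
a=cv2.imread("pics/side0.png")[150:330,195:375]; cv2.imwrite("pics/side0c.png",cv2.resize(a,(600,600),interpolation=cv2.INTER_CUBIC))
E
```

```text
(no output)
```

View pics/top0c.png

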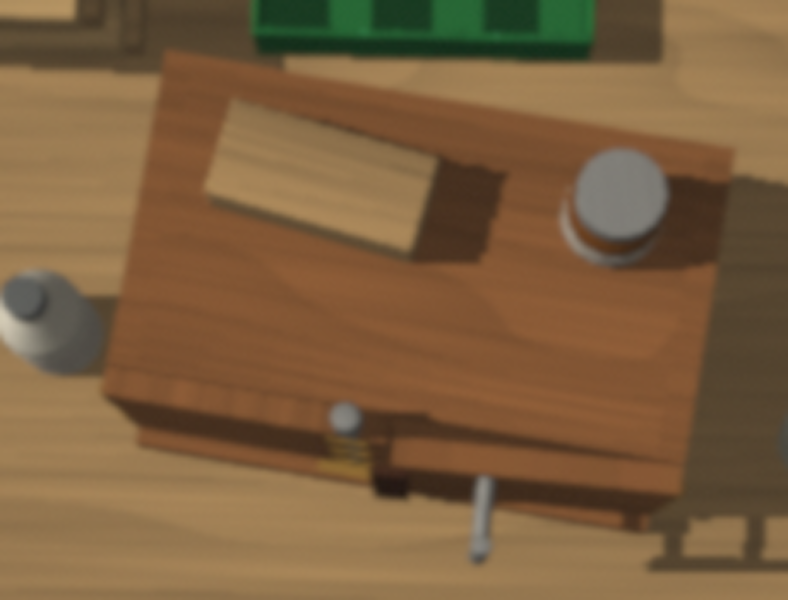

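View pics/side0c.png

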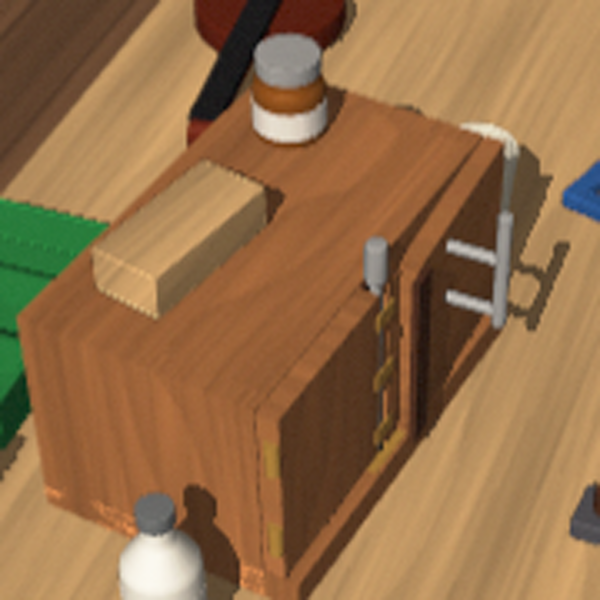

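```bash
python3 - <<'E'
from h import *
T=lambda u,v:(190+(u+.5)/3.426-.5,100+(v+.5)/3.4286-.5)
S=lambda u,v:(195+(u+.5)/3.333-.5,150+(v+.5)/3.333-.5)
np.set_printoptions(precision=1,suppress=True)
for k,a in dict(BL=(165,50),BR=(735,148),FL=(105,392),FR=(682,492)).items(): print(k,onz("top",*T(*a),200))
for k,a in dict(BL=(20,318),FLf=(262,408),).items(): print(k,onz("side",*S(*a),200))
print("bar",two(("top",*T(480,543)),("side",*S(505,214))), onz("top",*T(480,543),225))
print("barmid-bottom", onz("top",*T(480,556),115))
print("knob",two(("top",*T(345,412)),("side",*S(376,242))), onz("top",*T(345,413),240))
print("rdoor free front top",onz("top",*T(388,468),200),"back?",onz("top",*T(392,440),200))
print("strip",onz("top",*T(410,478),200),onz("top",*T(376,472),200))
E
```

```text
BL [848.9 179.7 200. ]
BR [ 796.6 -176.3  200. ]
FL [633.5 208.5 200. ]
FR [ 581.4 -146.9  200. ]
BL [845.5 178.5 200. ]
FLf [647.2 203.2 200. ]
bar (array([544.2, -23.4, 227.6]), np.float64(1.6662125657883766)) [545.2 -23.3 225. ]
barmid-bottom [544.  -26.6 115. ]
knob (array([618. ,  58.8, 243.6]), np.float64(3.0725436997191444)) [619.4  59.2 240. ]
rdoor free front top [591.3  33.5 200. ] back? [608.6  31.5 200. ]
strip [585.5  19.8 200. ] [588.7  40.7 200. ]
```

```bash
cat >> h.py <<'E'
from scipy.spatial.transform import Rotation as Ro
np.set_printoptions(precision=2,suppress=True)
YAW=-0.1458; O=np.array([725.,13.5])
X=np.array([np.cos(YAW),np.sin(YAW)]);Y=np.array([-np.sin(YAW),np.cos(YAW)])
def wl(l): return O+l[0]*X+l[1]*Y
RH=wl((-110,-179.5)); LH=wl((-110,179.5))
def bar(deg):
    t=np.radians(deg); return RH+118*(-np.sin(t)*X+np.cos(t)*Y)+54*(-np.cos(t)*X-np.sin(t)*Y)
def knob(deg):
    t=np.radians(deg); return LH+153*(-np.sin(t)*X-np.cos(t)*Y)+2*(-np.cos(t)*X+np.sin(t)*Y)
def rows(targets):
    """targets: (x,y,z TCP mm, jaw angle deg in world (mod 180))"""
    s=env.observe();R0=Ro.from_euler("xyz",s["ee_rot"])
    for x,y,z,a in targets:
        yaw=(a+90)
        R=Ro.from_euler("xyz",[180,0,yaw],degrees=True)
        rv=(R0.inv()*R).as_rotvec(degrees=True)
        d=R0.inv().apply(np.array([x,y,z])-s["tcp_pos"])/1000
        print(rv.round(1),d.round(4))
def st():
    s=env.observe();print("t",s["clock"],"tcp",s["tcp_pos"],"rot",np.degrees(s["ee_rot"]),"F",s["ft_force"],"w",s["gripper_width"],"q",s["joint_positions"])
E
python3 - <<'E'
from h import *
print(RH,LH,bar(4.5),knob(0))
rows([(201,511,320,68.5),(545,-23,320,86)])
E
```

```text
[ 590.09 -148.11] [642.25 207.08] [544.14 -26.75] [618.04  55.99]
[-0.1 -0.  -0. ] [ 0.   -0.   -0.09]
[ -0.1  -0.  -17.5] [-0.52 -0.37 -0.09]
```

```bash
sed -i 's/precision=2/precision=4/' h.py; python3 - <<'E'
from h import *
rows([(540,-23,310,86)])
E
python3 -m pendant '[0,0,0,0,0,-0.06,-1, 0,0,0,0,0,-0.08,-1]'
```

```text
[ -0.1  -0.  -17.5] [-0.5108 -0.3728 -0.079 ]
clock: 0.35
tcp_pos: [202.1, 512.1, 313.3]
ee_rot: [3.14, 0.0, 2.766]
ft_force: [1.2, 0.8, -1.4]
gripper_width: 1.002
```

```bash
python3 -m pendant '[0,0,-17.5,-0.511,-0.373,0,-1,0,0,-17.5,-0.511,-0.373,0,-1,0,0,-17.5,-0.511,-0.373,0,-1,0,0,-17.5,-0.511,-0.373,0,-1,0,0,-17.5,-0.511,-0.373,0,-1,0,0,-17.5,-0.511,-0.373,0,-1,0,0,-17.5,-0.511,-0.373,0,-1,0,0,-17.5,-0.511,-0.373,0,-1,0,0,-17.5,-0.511,-0.373,0,-1,0,0,-17.5,-0.511,-0.373,0,-1]'
```

```text
clock: 1.6
tcp_pos: [535.1, -14.8, 312.5]
ee_rot: [3.14, 0.0, 3.071]
ft_force: [0.5, 0.3, 0.1]
gripper_width: 1.001
```

```bash
python3 -m pendant '[0,0,0,-0.005,0.008,0,-1,0,0,0,-0.005,0.008,0,-1]'; python3 - <<'E'
from h import *
st()
p,d=eyes.grab_frame("wrist"); cv2.imwrite("pics/w1.png",p[:,:,::-1])
st()
E
```

```text
clock: 1.85
tcp_pos: [540.3, -6.9, 311.7]
ee_rot: [3.139, -0.001, 3.071]
ft_force: [-0.5, 0.0, 0.5]
gripper_width: 1.004
t 1.85 tcp [540.2991  -6.8568 311.7366] rot [179.863   -0.0853 175.9442] F [-0.4792  0.046   0.5   ] w 1.0038063982922663 q [-0.1506  0.2696 -0.0651  1.2377  0.0023 -0.0798]
t 1.9 tcp [539.9383  -6.3303 312.0377] rot [179.8764  -0.0678 176.0109] F [-0.1721 -0.3712 -0.1406] w 0.9996268278894358 q [-0.1496  0.2686 -0.0658  1.2378  0.0021 -0.08  ]
```

View pics/w1.png

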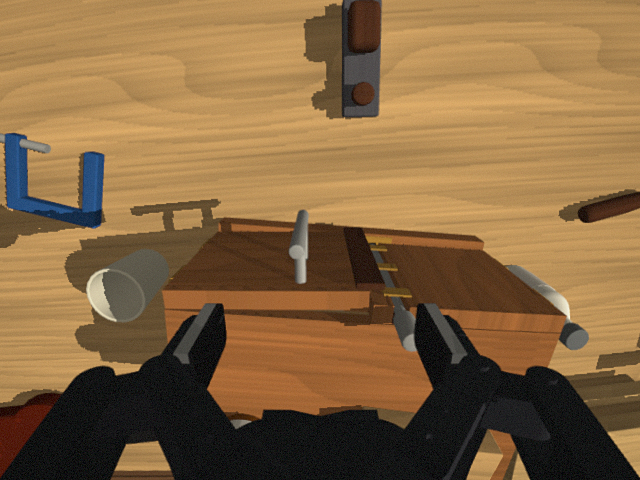

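```bash
python3 - <<'E'
import cv2
a=cv2.imread("pics/w1.png")[200:360,150:590]; cv2.imwrite("pics/w1c.png",cv2.resize(a,None,fx=1.8,fy=1.8,interpolation=cv2.INTER_CUBIC))
E
cat >> h.py <<'E'
def wcam(tcp,rot):
    c=dict(eyes.camera_info("wrist"));T=np.eye(4);T[:3,:3]=Ro.from_euler("xyz",rot).as_matrix();T[:3,3]=tcp
    c["world_to_cam"]=np.linalg.inv(T@c["mount"]);return c
def wonz(c,u,v,z):
    o,d=ray("",u,v,c);return o+d*(z-o[2])/d[2]
E
python3 - <<'E'
from h import *
c=wcam(np.array([540.3,-6.86,311.74]),np.radians([179.863,-0.0853,175.944]))
for n,u,v,z in [("bar",297,251,225),("barbot",303,212,115),("knobtop",408,343,240),("corner FR",165,307,200),("free corner front R",382,291,200),("FL",560,327,200),("FL front",560,313,200)]:
    print(n,wonz(c,u,v,z))
print(wl((-119,-180)),wl((-119,180)))
E
```

```text
bar [543.7259 -23.2913 225.    ]
barbot [542.2757 -23.6861 115.    ]
knobtop [619.1654  55.4934 240.    ]
corner FR [ 596.9851 -145.8279  200.    ]
free corner front R [594.6194  42.8396 200.    ]
FL [645.2487 206.9483 200.    ]
FL front [630.2031 204.1982 200.    ]
[ 581.1115 -147.3014] [633.4137 208.879 ]
```

View pics/w1c.png

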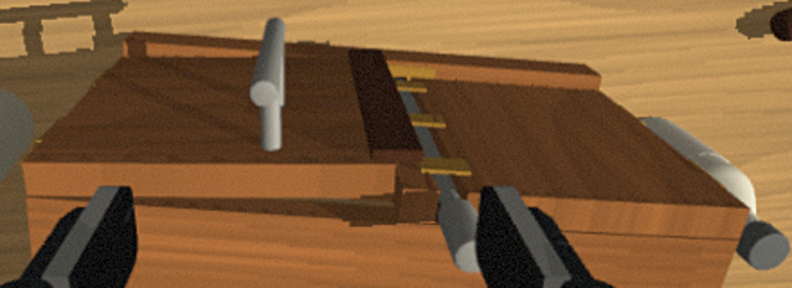

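```bash
sed -i 's/725.,13.5/725.,14.5/' h.py; python3 - <<'E'
from h import *
rows([(544,-23.5,312,86),(544,-23.5,191,86)])
E
```

```text
[ 0.1 -0.1  0. ] [-0.0052 -0.0168 -0.    ]
[ 0.1 -0.1  0. ] [-0.0054 -0.0171  0.121 ]
```

```bash
python3 -m pendant '[0,0,0,-0.005,-0.017,0,-1,0,0,0,-0.005,-0.017,0.04,-1,0,0,0,-0.005,-0.017,0.08,-1,0,0,0,-0.005,-0.017,0.121,-1,0,0,0,-0.005,-0.017,0.121,-1,0,0,0,-0.005,-0.017,0.121,-1]' ; python3 - <<'E'
from h import *
st()
p,d=eyes.grab_frame("wrist"); cv2.imwrite("pics/w2.png",p[:,:,::-1])
E
```

```text
clock: 2.65
tcp_pos: [544.4, -23.4, 192.6]
ee_rot: [3.14, 0.001, 3.073]
ft_force: [0.5, -0.5, 0.9]
gripper_width: 1.0
t 2.65 tcp [544.3839 -23.4446 192.599 ] rot [179.897    0.0376 176.042 ] F [ 0.5413 -0.4884  0.9251] w 0.9998353574126113 q [-0.1796  0.3453 -0.2685  0.9566  0.0019 -0.1105]
```

View pics/w2.png

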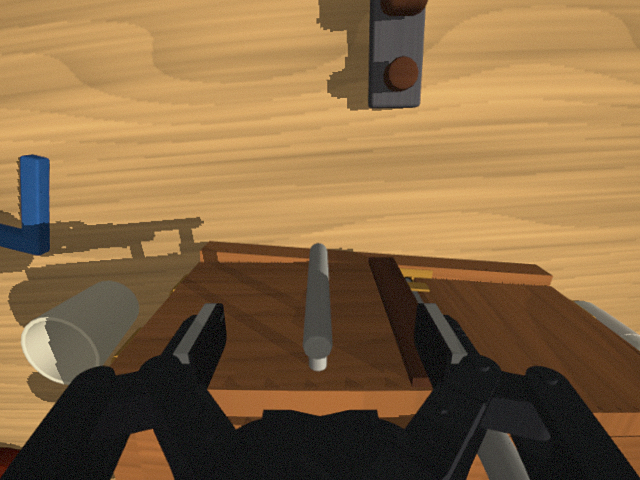

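```bash
python3 -m pendant '[0,0,0,0,0,0.001,1,0,0,0,0,0,0.001,1,0,0,0,0,0,0.001,1,0,0,0,0,0,0.001,1,0,0,0,0,0,0.001,1,0,0,0,0,0,0.001,1]' 30; python3 - <<'E'
from h import *
st()
s=env.observe();c=s["tcp_pos"]
p=c[:2]-RH; print("r",np.linalg.norm(p), np.hypot(118,54)); v=np.degrees(np.arctan2(-p@X,p@Y))-np.degrees(np.arctan2(54,118)); print("theta",v)
for k in range(8):
    pass
rows([(*bar(t),191,86-4+t) for t in (10,16,22,28,34,40,46,52)])
E
```

```text
clock: 3.45
tcp_pos: [545.3, -24.3, 192.3]
ee_rot: [3.141, 0.003, 3.072]
ft_force: [0.7, -2.9, 1.2]
gripper_width: 0.134
t 3.45 tcp [545.2589 -24.269  192.3182] rot [179.9854   0.1577 176.0109] F [ 0.6566 -2.9028  1.2242] w 0.13434311858633607 q [-0.1801  0.3455 -0.2689  0.9537  0.0006 -0.1104]
r 130.7695513125968 129.76902558006668
theta 3.8120762959554106
[ 0.   0.2 -6. ] [ 0.0121 -0.0073  0.0013]
[ -0.    0.2 -12. ] [ 0.0234 -0.0147  0.0013]
[ -0.    0.2 -18. ] [ 0.0339 -0.0233  0.0012]
[ -0.    0.2 -24. ] [ 0.0435 -0.033   0.0012]
[ -0.    0.2 -30. ] [ 0.052  -0.0436  0.0012]
[ -0.    0.2 -36. ] [ 0.0594 -0.055   0.0011]
[ -0.    0.2 -42. ] [ 0.0655 -0.0671  0.0011]
[ -0.1   0.2 -48. ] [ 0.0703 -0.0798  0.0011]
```

```bash
python3 -m pendant '[0,0,-6,0.012,-0.007,0.001,1,0,0,-12,0.0235,-0.0145,0.001,1,0,0,-18,0.034,-0.023,0.001,1,0,0,-24,0.0435,-0.033,0.001,1,0,0,-30,0.052,-0.0435,0.001,1,0,0,-36,0.0595,-0.055,0.001,1,0,0,-42,0.0655,-0.067,0.001,1,0,0,-48,0.070,-0.080,0.001,1]' ; python3 - <<'E'
from h import *
st()
s=env.observe();c=s["tcp_pos"]
p=c[:2]-RH; print("r",np.linalg.norm(p)); v=np.degrees(np.arctan2(-p@X,p@Y))-np.degrees(np.arctan2(54,118)); print("theta",v)
rows([(*bar(t),191,82+t) for t in (58,64,70,76,82,88,94,97)])
E
```

```text
clock: 4.45
tcp_pos: [469.3, -97.9, 192.2]
ee_rot: [3.142, 0.005, -2.369]
ft_force: [-3.5, 3.9, 11.2]
gripper_width: 0.13
t 4.45 tcp [469.3015 -97.9148 192.2215] rot [ 179.9984    0.2617 -135.7268] F [-3.475   3.8974 11.1631] w 0.129922813261891 q [-0.3625  0.2273 -0.4349  0.9067  0.0042 -1.1352]
r 130.42278233410212
theta 51.60138413740616
[-0.   0.3 -5.7] [ 0.0127 -0.0071  0.0012]
[ -0.    0.3 -11.7] [ 0.0241 -0.0145  0.0011]
[ -0.    0.3 -17.7] [ 0.0346 -0.0231  0.0011]
[ -0.1   0.3 -23.7] [ 0.0442 -0.0327  0.001 ]
[ -0.1   0.3 -29.7] [ 0.0528 -0.0432  0.001 ]
[ -0.1   0.3 -35.7] [ 0.0602 -0.0546  0.0009]
[ -0.1   0.3 -41.7] [ 0.0664 -0.0667  0.0009]
[ -0.1   0.2 -44.7] [ 0.069  -0.073   0.0009]
```

```bash
python3 -m pendant '[0,0,-5.7,0.0125,-0.007,0,1,0,0,-11.7,0.024,-0.0145,0,1,0,0,-17.7,0.0345,-0.023,0,1,0,0,-23.7,0.044,-0.0325,0,1,0,0,-29.7,0.053,-0.043,0,1,0,0,-35.7,0.060,-0.0545,0,1,0,0,-41.7,0.0665,-0.0665,0,1,0,0,-44.7,0.069,-0.073,0,1,0,0,-44.7,0.069,-0.073,0,1]' ; python3 - <<'E'
from h import *
st()
s=env.observe();c=s["tcp_pos"]
p=c[:2]-RH; print("r",np.linalg.norm(p)); v=np.degrees(np.arctan2(-p@X,p@Y))-np.degrees(np.arctan2(54,118)); print("theta",v)
E
```

```text
clock: 5.58
tcp_pos: [470.9, -198.5, 192.3]
ee_rot: [-3.138, 0.004, -1.589]
ft_force: [-0.6, 0.4, 5.5]
gripper_width: 0.13
t 5.575 tcp [ 470.9225 -198.5067  192.2976] rot [-179.8078    0.2012  -91.0372] F [-0.6019  0.4249  5.5009] w 0.12961909187190768 q [-0.5463  0.2845 -0.3568  0.9284  0.0047 -2.099 ]
r 129.7757735078112
theta 97.09257212784333
```

```bash
python3 -m pendant '[0,0,0,0,0,0,0,0,0,0,0,0,0,-0.2,0,0,0,0,0,0,-0.2,0,0,0,0,0,0,-0.2,0,0,0,0,0,-0.05,-0.2,0,0,0,0,0,-0.10,-0.2,0,0,0,0,0,-0.13,-0.2,0,0,0,0,0,-0.13,-1]' ; python3 - <<'E'
from h import *
st()
p,d=eyes.grab_frame("top"); cv2.imwrite("pics/top1.png",p[:,:,::-1])
p,d=eyes.grab_frame("side"); cv2.imwrite("pics/side1.png",p[:,:,::-1])
rows([(520,-50,325,130),(*knob(0),320,171.6-90)])
E
```

```text
clock: 6.58
tcp_pos: [471.7, -199.6, 324.8]
ee_rot: [-3.134, 0.001, -1.589]
ft_force: [-0.8, -0.1, -0.3]
gripper_width: 0.795
t 6.575 tcp [ 471.7416 -199.5991  324.7755] rot [-179.5507    0.0617  -91.0353] F [-0.7871 -0.0959 -0.3133] w 0.7946763471667985 q [-0.5474  0.2043 -0.1176  1.2427  0.0049 -2.1001]
[-0.1  0.3 49. ] [-0.1497 -0.047  -0.0026]
[ 0.1  0.3 97.4] [-0.2584 -0.1431  0.0031]
```

View pics/top1.png

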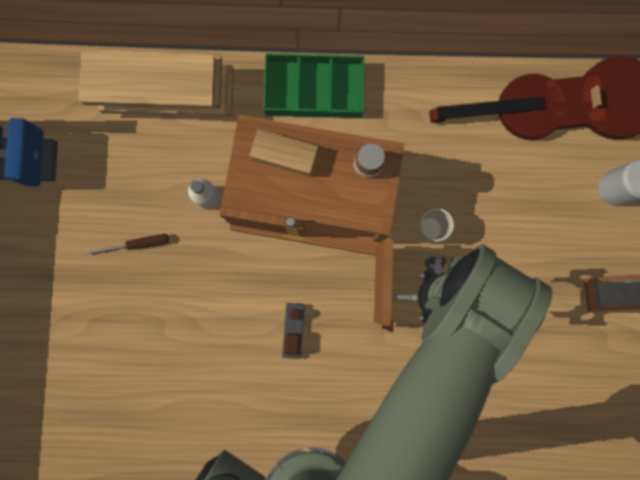

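View pics/side1.png

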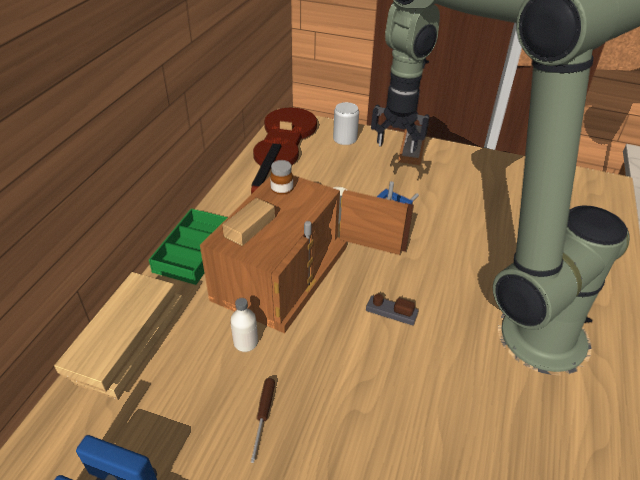

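```bash
python3 -m pendant '[0,0,10,-0.026,-0.014,0,-1,0,0,20,-0.052,-0.028,0,-1,0,0,30,-0.078,-0.043,0,-1,0,0,40,-0.104,-0.057,0,-1,0,0,50,-0.130,-0.072,0,-1,0,0,60,-0.156,-0.086,0,-1,0,0,70,-0.182,-0.1,0,-1,0,0,80,-0.208,-0.115,0,-1,0,0,90,-0.234,-0.129,0,-1,0,0,97.4,-0.258,-0.143,0,-1]'; python3 -m pendant '[0,0,0,0,0,0,-1]'; python3 - <<'E'
from h import *
st()
s=env.observe()
p,d=eyes.grab_frame("wrist"); cv2.imwrite("pics/w3.png",p[:,:,::-1])
c=wcam(s["tcp_pos"],s["ee_rot"]);W=c["world_to_cam"]
E
```

```text
clock: 7.92
tcp_pos: [617.6, 57.6, 320.9]
ee_rot: [3.138, -0.001, 2.99]
ft_force: [-0.1, -0.8, -0.2]
gripper_width: 1.002
clock: 8.05
tcp_pos: [617.3, 59.0, 318.5]
ee_rot: [3.138, -0.004, 2.993]
ft_force: [0.6, -0.7, 0.0]
gripper_width: 1.001
t 8.05 tcp [617.3198  59.0311 318.5258] rot [179.8001  -0.2433 171.4724] F [ 0.6339 -0.7269  0.0359] w 1.0011816792189019 q [-0.0256  0.4296  0.1818  1.3268  0.004   0.1232]
```

View pics/w3.png

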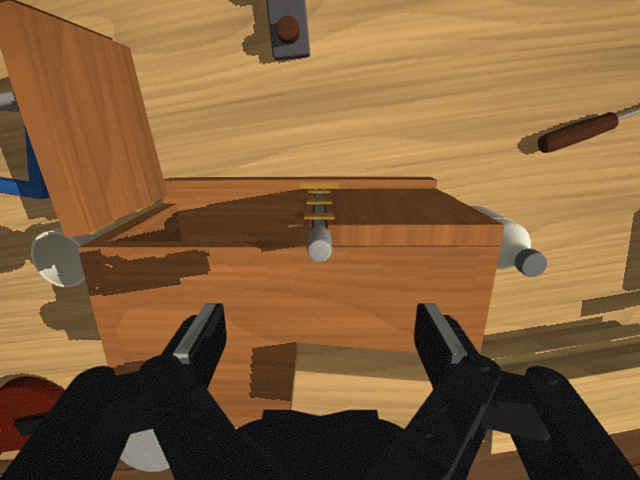

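```bash
python3 - <<'E'
from h import *
c=wcam(np.array([617.32,59.03,318.53]),np.radians([179.8,-.2433,171.4724]))
k=wonz(c,319,254,240);print(k)
st(); rows([(k[0],k[1],210,81.6),(617.8,57,210,81.6)])
E
```

```text
[620.7785  58.5328 240.    ]
t 8.1 tcp [616.7189  58.2295 318.3506] rot [179.8276  -0.2945 171.4562] F [-0.133   0.1594 -0.7576] w 0.9983018936445801 q [-0.0267  0.429   0.1806  1.3271  0.0036  0.1224]
[ 0.2 -0.3 -0.1] [-0.0045  0.0006  0.1083]
[ 0.2 -0.3 -0.1] [-0.0018 -0.0014  0.1083]
```

```bash
python3 -m pendant '[0.2,-0.3,0,-0.003,0,0.03,-1,0.2,-0.3,0,-0.003,0,0.06,-1,0.2,-0.3,0,-0.003,0,0.09,-1,0.2,-0.3,0,-0.003,0,0.108,-1,0.2,-0.3,0,-0.003,0,0.108,-1,0.2,-0.3,0,-0.003,0,0.108,-1]'; python3 - <<'E'
from h import *
st()
p,d=eyes.grab_frame("wrist"); cv2.imwrite("pics/w4.png",p[:,:,::-1])
E
```

```text
clock: 8.85
tcp_pos: [619.2, 57.5, 210.9]
ee_rot: [-3.141, 0.001, 2.992]
ft_force: [-0.1, 0.2, 0.3]
gripper_width: 1.003
t 8.85 tcp [619.2115  57.5469 210.9134] rot [-179.9661    0.0301  171.4378] F [-0.0791  0.248   0.3498] w 1.003065333463112 q [-0.0256  0.4725 -0.0232  1.0747 -0.0007  0.1238]
```

View pics/w4.png

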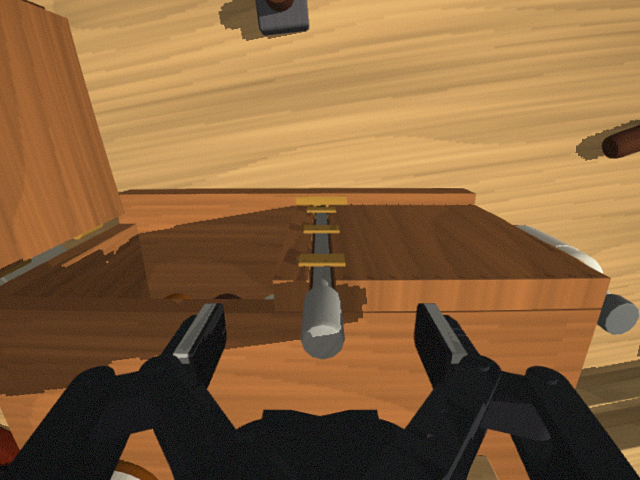

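```bash
python3 -m pendant '[0,0,0,0,0,0,1,0,0,0,0,0,0,1,0,0,0,0,0,0,1,0,0,0,0,0,0,1,0,0,0,0,0,0,1,0,0,0,0,0,0,1]' 60; python3 -m pendant '[0,0,0,0,0,-0.008,1,0,0,0,0,0,-0.016,1,0,0,0,0,0,-0.024,1,0,0,0,0,0,-0.03,1,0,0,0,0,0,-0.03,1]'
```

```text
clock: 9.65
tcp_pos: [619.7, 58.3, 211.5]
ee_rot: [3.141, 0.002, 2.993]
ft_force: [0.3, 3.4, 1.2]
gripper_width: 0.19
clock: 10.28
tcp_pos: [619.8, 58.3, 242.7]
ee_rot: [3.141, 0.003, 2.993]
ft_force: [-1.4, 3.0, 0.9]
gripper_width: 0.191
```

```bash
python3 -m pendant '[0,0,0,0,0,-0.002,1,0,0,0,0,0,-0.002,1]';python3 -m pendant '[0,0,0,0,0,-0.002,1,0,0,0,0,0,-0.002,1]'; python3 -m pendant '[0,0,0,0,0,-0.002,1,0,0,0,0,0,-0.002,1]';  python3 - <<'E'
from h import *
st()
p,d=eyes.grab_frame("side"); cv2.imwrite("pics/side2.png",cv2.resize(p[150:330,195:375],(600,600),interpolation=cv2.INTER_CUBIC)[:,:,::-1])
E
```

```text
clock: 10.52
tcp_pos: [619.7, 58.4, 244.4]
ee_rot: [3.141, 0.002, 2.993]
ft_force: [0.2, 3.9, -4.7]
gripper_width: 0.19
clock: 10.78
tcp_pos: [618.8, 58.5, 244.6]
ee_rot: [3.141, -0.001, 2.993]
ft_force: [2.1, 3.9, -17.1]
gripper_width: 0.188
clock: 11.02
tcp_pos: [618.0, 58.7, 244.6]
ee_rot: [3.141, -0.004, 2.993]
ft_force: [2.2, 4.4, -22.9]
gripper_width: 0.191
t 11.025 tcp [617.9851  58.6636 244.6443] rot [179.9523  -0.2438 171.4581] F [  2.2224   4.4168 -22.8785] w 0.19061427775324336 q [-0.0249  0.4552  0.0362  1.1559  0.0014  0.1242]
```

View pics/side2.png

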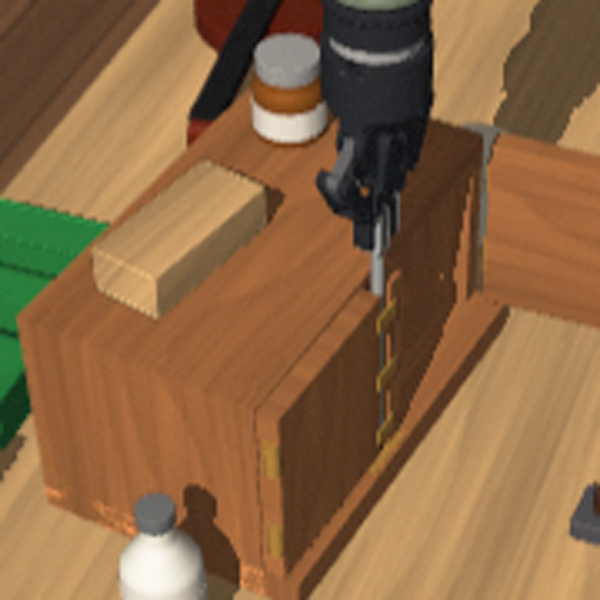

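```bash
python3 - <<'E'
from h import *
print(knob(0))
rows([(*(knob(t)+(0.5,1)),244.6,81.6-t) for t in (5,11,17,23,29,35,41,47)])
E
```

```text
[618.0383  56.9906]
[ 0.  -0.2  4.9] [0.0127 0.0001 0.0001]
[ 0.  -0.2 10.9] [0.0285 0.0025 0.0002]
[ 0.  -0.2 16.9] [0.044  0.0065 0.0003]
[ 0.  -0.2 22.9] [0.059  0.0121 0.0003]
[-0.  -0.2 28.9] [0.0733 0.0193 0.0004]
[-0.  -0.2 34.9] [0.0868 0.0279 0.0005]
[-0.  -0.2 40.9] [0.0994 0.0379 0.0005]
[-0.1 -0.2 46.9] [0.1108 0.0491 0.0006]
```

```bash
python3 -m pendant '[0,0,4.9,0.0127,0,0,1,0,0,10.9,0.0285,0.0025,0,1,0,0,16.9,0.044,0.0065,0,1,0,0,22.9,0.059,0.012,0,1,0,0,28.9,0.0735,0.0195,0,1,0,0,34.9,0.087,0.028,0,1,0,0,40.9,0.0995,0.038,0,1,0,0,46.9,0.111,0.049,0,1]'; python3 - <<'E'
from h import *
st()
c=env.observe()["tcp_pos"]
p=c[:2]-LH; print("r",np.linalg.norm(p),"theta",np.degrees(np.arctan2(-p@X,-p@Y)))
rows([(*(knob(t)+(0.5,1)),244.6,81.6-t) for t in (53,59,65,71,77,83,89,95,97)])
E
```

```text
clock: 12.08
tcp_pos: [515.9, 123.4, 244.6]
ee_rot: [-3.14, -0.002, 2.17]
ft_force: [6.1, 2.7, -24.8]
gripper_width: 0.187
t 12.075 tcp [515.9118 123.4186 244.6296] rot [-179.881    -0.1109  124.3481] F [  6.059    2.7374 -24.8095] w 0.1867964322618922 q [ 0.0952  0.2834 -0.2177  1.0724  0.0007  1.0665]
r 152.07635482133406 theta 47.819641718370185
[-0.1 -0.1  5.7] [0.0164 0.001  0.0001]
[-0.1 -0.1 11.7] [0.0321 0.0036 0.0001]
[-0.1 -0.1 17.7] [0.0476 0.0079 0.0001]
[-0.1 -0.1 23.7] [0.0625 0.0138 0.0001]
[-0.1 -0.1 29.7] [0.0767 0.0211 0.0001]
[-0.1 -0.1 35.7] [0.0901 0.03   0.0001]
[-0.2 -0.1 41.7] [0.1024 0.0401 0.0001]
[-0.2 -0.1 47.7] [0.1137 0.0516 0.0001]
[-0.2 -0.1 49.7] [0.1171 0.0556 0.0001]
```

```bash
python3 -m pendant '[0,0,5.7,0.0164,0.001,0,1,0,0,11.7,0.032,0.0035,0,1,0,0,17.7,0.0475,0.008,0,1,0,0,23.7,0.0625,0.014,0,1,0,0,29.7,0.0767,0.021,0,1,0,0,35.7,0.09,0.03,0,1,0,0,41.7,0.1025,0.04,0,1,0,0,47.7,0.1135,0.0515,0,1,0,0,49.7,0.117,0.0555,0,1,0,0,49.7,0.117,0.0555,0,1]'; python3 - <<'E'
from h import *
st()
c=env.observe()["tcp_pos"]
p=c[:2]-LH; print("r",np.linalg.norm(p),"theta",np.degrees(np.arctan2(-p@X,-p@Y)))
E
```

```text
clock: 13.32
tcp_pos: [495.2, 250.6, 244.6]
ee_rot: [-3.138, 0.002, 1.303]
ft_force: [-1.9, 0.9, -16.1]
gripper_width: 0.193
t 13.325 tcp [495.2184 250.6268 244.5931] rot [-179.8173    0.1411   74.683 ] F [ -1.8521   0.8732 -16.1122] w 0.1934516574810364 q [ 0.3356  0.3303 -0.1519  1.0926 -0.0002  2.1738]
r 153.06045943988119 theta 97.78685033628284
```

```bash
python3 -m pendant '[0,0,0,0,0,0,0,0,0,0,0,0,0,-0.3,0,0,0,0,0,0,-0.3,0,0,0,0,0,0,-0.3,0,0,0,0,0,-0.04,-0.3,0,0,0,0,0,-0.08,-0.3,0,0,0,0,0,-0.11,-0.3,0,0,0,0,0,-0.11,-0.3]'; python3 - <<'E'
from h import *
st()
rows([(300,420,355,74)])
E
```

```text
clock: 14.32
tcp_pos: [496.9, 251.2, 357.3]
ee_rot: [3.14, -0.001, 1.303]
ft_force: [-0.1, 0.5, 0.0]
gripper_width: 0.645
t 14.325 tcp [496.9453 251.2095 357.3489] rot [179.9238  -0.0328  74.6845] F [-0.1264  0.5306  0.0052] w 0.6449958470700128 q [ 0.3356  0.2909  0.0772  1.3556 -0.0003  2.1737]
[  0.1   0.  -89.3] [ 0.1108 -0.2345  0.0021]
```

Retreat without turning, then look.

```bash
python3 -m pendant '[0,0,0,0.055,-0.117,0,-0.3,0,0,0,0.11,-0.234,0,-0.3,0,0,0,0.11,-0.234,0,-0.3,0,0,0,0.11,-0.234,0,-0.3,0,0,0,0.11,-0.234,0,-0.3,0,0,0,0.11,-0.234,0,-0.3]'; python3 - <<'E'
from h import *
st()
for n in("top","side"):
    p,d=eyes.grab_frame(n); cv2.imwrite(f"pics/{n}3.png",p[:,:,::-1])
E
```

```text
clock: 15.08
tcp_pos: [299.9, 419.0, 356.3]
ee_rot: [3.14, 0.001, 1.305]
ft_force: [1.1, 1.3, 0.2]
gripper_width: 0.651
t 15.075 tcp [299.8657 419.033  356.3052] rot [179.9259   0.0423  74.7703] F [1.0616 1.25   0.2169] w 0.6511938907125002 q [ 0.8072  0.2093 -0.0328  1.3288 -0.0015  2.6438]
```

View pics/top3.png

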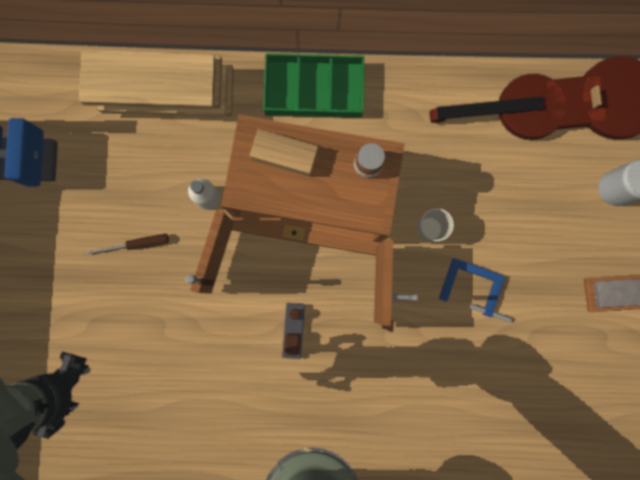

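View pics/side3.png

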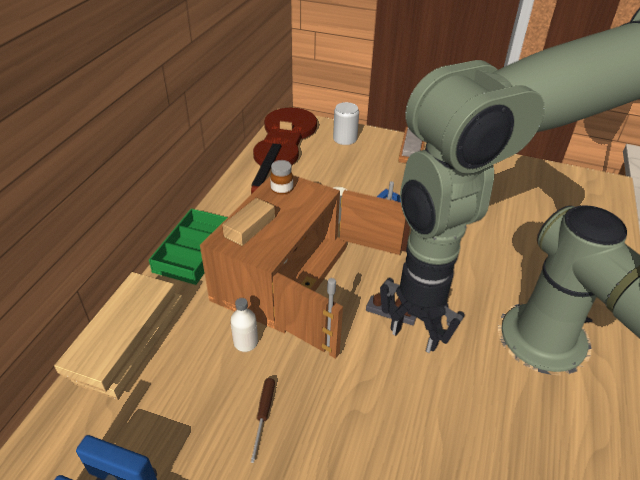

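```bash
python3 - <<'E'
from h import *
a=cv2.imread("pics/side3.png")[260:360,290:360]; cv2.imwrite("pics/s3c.png",cv2.resize(a,None,fx=5,fy=5))
a=cv2.imread("pics/top3.png")[190:350,170:420]; cv2.imwrite("pics/t3c.png",cv2.resize(a,None,fx=3,fy=3))
k=two(("top",191,279),("side",331.5,281));print(k)
for q in (35,30): print(proj("side",np.array([495,250.5,240+q])),proj("top",np.array([495,250.5,240+q])))
p=k[0][:2]-LH;print(np.degrees(np.arctan2(-p@X,-p@Y)))
E
```

```text
(array([494.1918, 249.5692, 269.9472]), np.float64(1.1633811417059021))
[331.3545 279.5522] [189.9697 278.2009]
[331.2698 281.231 ] [190.4868 278.2833]
97.3019321749034
```

View pics/s3c.png

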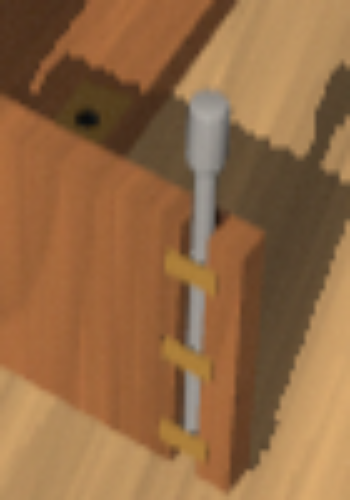

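View pics/t3c.png

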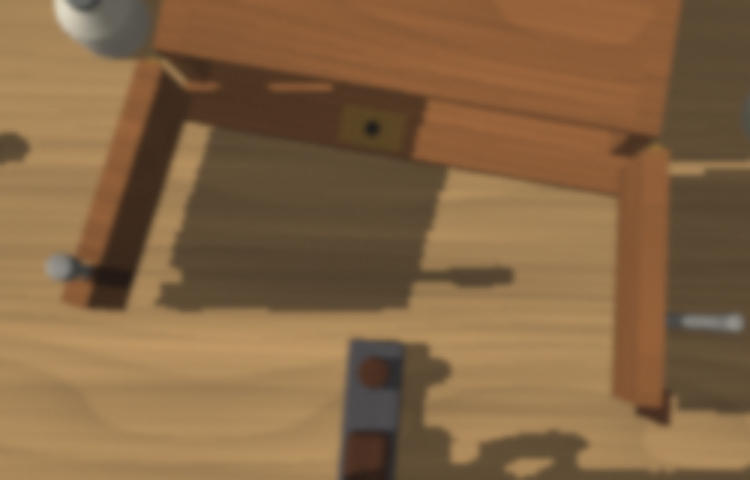

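```bash
python3 -c "
from plant import env
print(env.hand_in())"
```

```text
the job is handed in; nothing more can be done
None
```

Both doors are open and the bolt is up. I handed the job in at about 15 s, with the arm clear of everything.

- **Right door:** I gripped it by the bar and swung it first. It stands at about 97°, from the gripper position when I let go; the pictures agree by eye.
- **Bolt:** I lifted it 33 mm until it hit its upper stop, where the force rose to 23 N. The side picture after release puts the knob top within about 1 mm of fully up. A rougher two-view estimate came out about 5 mm lower, still well above the 20 mm needed to clear the sill.
- **Left door:** I swung it by the knob. The gripper gave 97.8° and the picture afterwards 97.3°.
- **Everything else:** In the final top and side pictures, the jar, block, plane, bottle, mug, clamp and screwdriver look unmoved. I judged that by eye, without measuring their positions. The highest wrist force I read was about 26 N.

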